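# Unlock and draw out the used filter cassette

## Robot

A 6-joint arm with a two-finger parallel gripper is mounted at the origin on the work surface. World frame = base frame: x ahead of the robot, y to its left, z up, the work surface at z = 0. Lengths are in m, angles in rad, forces in N, time in s.
With the tool pointing down it reaches from about 0.325 to 0.75 m from the base axis. Payload 7.6 kg.
Tool frame: the origin (TCP) lies midway between the tips of the shut fingers; the grasp point (between the pads) lies ctrl.grip_depth behind it (ctrl.grip_depth is the distance from the TCP to the grasp point, in m); y points along the fingers, x is the direction in which the jaws open and shut, and the axes are right-handed (so a half turn about y gives the same grasp; the last joint's range is limited). The gripper opens to 85 mm and grips with 20 to 120 N. Pads are 22 mm wide; open, the fingers measure 114 mm over their backs; the gripper's body (76 mm by 85 mm) begins 54 mm behind the grasp point. The pads swing forward as they close: fully open they stand 13 mm farther back than shut.
Start: joints at [1.076, 0.052, 1.401, -0, 1.689, -0.07], TCP at [0.216, 0.478, 0.208] pointing down, gripper open.
Joint ranges: [-2.9, 2.9], [-0.91, 2.17], [0.12, 2.37], [-1.06, 4.2], [0.26, 2.73], [-2.93, 2.93]. Speed limits (rad/s): [2.57, 2.57, 3.01, 3.14, 3.14, 3.14].

## Interface

Orientations are given as a unit quaternion [x, y, z, w].
In Python, from cell import ctrl, vision gives the robot as it stands. The module is installed in compiled form; this text tells all that it offers.
- The arm moves only by the tool move_arm, never from a script. Its argument "deltas" is text: rows parted by semicolons, each of 5 numbers parted by spaces: the closure, from 0 (fully open) to 1 (shut), then the shift along the tool's x, y, z in units of 30 mm (1.0 is 30 mm), then the turn about the tool's y in degrees. In form: claw dx dy dz yaw; .... A call has exactly 5 rows; each row shifts and turns the pose as measured when the row begins, along the tool's axes as they then stand; what a row does not reach is not made up. A row lasts 1/10 s, in which the tool goes at most 50 mm and 8.59 degrees, less where a joint would pass 70% of its speed; a pose out of reach is approached as far as the arm can. A call is refused whole if a number of a shift passes 1 or a number of a turn 8.59, either way. A call with a gripper value outside its range is refused whole. The fingers move at their own pace and stop on an object; "squeeze" is the grip in N (left out, the last holds). Time passes only in rows, so rows that do not move let the fingers close, or fill a call up. It gives the time, the measured TCP pose, the force and the opening at its end, in the units of the state.
- ctrl.state(): the state, without advancing time (a new reading comes with each control period).
- vision.get_image(name): name is "side" or "top"; returns a dict with "pixels" (420x560x3 uint8, red, green, blue), "vfov" (degrees; the focal length in pixels is half the picture's height over the tangent of half this angle, whatever the lens; pixels are square), "cx", "cy" (the principal point, pixels), "R" (3x3) and "t" (3): a world point X has camera coordinates R X + t. Camera axes: x right, y down, z forward; pixel columns grow to the right and rows downward; lengths in m; the calibration is good to about 2 mm. A picture is of the moment at which its call begins. There is no depth.
- ctrl.hand_in(): hands the job in, once; it reports no verdict.
The state is a dict: "time": time; "joints": joint angles; "qd": joint speeds; "joint_efforts": joint torques, N m; "tool_pos": TCP position; "eef_rot": TCP orientation; "ft_force": force on the tool from outside, world axes, zero at the start; "moment": the same for the moment, N m; "grip_width": finger opening in m.
Only numpy, scipy, OpenCV 4.12 (cv2) and the standard library are available. Lean on these libraries where they do the work, as an engineer would, in place of code of your own. Each camera call takes 0.05 s, during which the arm holds its last target. There are 200 camera calls.

## Task

Turn the big bar knob on the sloping instrument anticlockwise until it is hard against its end stop, so that its locking disc frees the filter cassette. Then pull the cassette out sideways by its handle through the open end of its covered channel, and lay it inside the open metal tray, flat and label side up, without dropping it. Leave everything else where it stands.

Things in the scene. Friction and masses are not known exactly. Their poses are not given: they have to be found in the camera images.
- module: White fixed instrument, 200 mm deep (x), 260 mm wide (y -155 to 105 mm), z up; origin on the table under the middle of its depth, -x is its front. Its flat deck rises from 48 mm high at x = -100 to 142 mm at x = +100 mm (z = 95 mm + 0.466 x): a 25 degree slope whose normal leans to -x. On it a covered cassette channel along y. Nothing lies under the handle left of y = 105 mm.
- channel_mouth (a point): Middle of the channel's open left end, same axes as the module. The channel lies in the deck's upper half, its roof 36 mm out from the deck, closed at the right: the cassette can only be pulled along the module's +y, about 110 mm until its inner end passes this point. About 2 mm of play.
- knob (a joint): Knob angle, rad: 0 at its anticlockwise end stop, grows clockwise as seen facing the knob, at most 3.4. Starts between 1.7 and 2.6, so one grasp does not suffice. Stiff: about 0.12 N m of friction, no spring, stays where left. The disc blocks the cassette unless the knob is within about 0.15 rad of 0.
- knob_grip (a point): On the knob's axis at gripping height, 34 mm out from the deck. z: the knob's axis, out of the deck (25 degrees from vertical); x: along the bar grip, a black bar 60 mm long, 16 mm thick (y), standing 9 to 49 mm out from the deck. x (white mark) points up-slope, to the cassette, at angle 0.
- knob_foot (a point): On the knob's axis at the deck, same axes as knob_grip. Under the bar turns an aluminium locking disc, radius 60 mm, 9 mm high, with one flat on its x side. Nearest obstacle to the fingers: the channel's cover, 60 mm up-slope of the axis, standing 36 mm out from the deck.
- cassette_grip (a point): Centre of the cassette's handle: a grey upright plate 14 mm thick (x), 50 mm long (y), 44 mm high (z); the point is 26 mm above the cassette's underside. x across the cassette (up-slope while in the channel), y along it towards the handle's end, z out of its label side (leans 25 degrees while in the channel). Cassette 0.12 to 0.2 kg.
- cassette_mid (a point): Centre of the cassette's body, a grey box 36 (x) by 105 (y) by 26 mm (z), paper label on top; axes of cassette_grip, 110 mm behind it along y, 13 mm above the underside. A lug 12 mm long near the inner end sticks out 22 mm at -x, below the channel's wall. The cassette spans y -52 to +135 mm from here.
- tray: Open steel tray, loose (0.6 kg), 180 mm (x) by 250 mm (y), 30 mm high, walls and floor 4 mm; origin under its centre. It stands to the left or to the right of the instrument, the vial rack on the other side.
- vial_rack: Bystander: white rack of vials 120 x 200 mm, 51 mm high; origin under its centre.
- solvent_a: Bystander: clear bottle 90 mm across, 190 mm high; origin under its centre.
- solvent_b: Bystander: amber bottle 86 mm across, 180 mm high; origin under its centre.
- beaker: Bystander: glass beaker 70 mm across, 90 mm high; origin under its centre.
- cap_jar: Bystander: low jar 52 mm across, 55 mm high; origin under its centre.
- wrench: Bystander: steel wrench 120 mm long lying on the table; origin under its centre.
- wash_bottle: Bystander: white bottle 60 mm across, 120 mm high; origin under its centre.
Things that resemble listed ones, but are neither listed nor needed, are in the scene too. Of the things shaped like the part that bears cassette_grip, the grey one is meant.

How it is judged:
On the way, in this order (a step that is already met when the one before it is completed fails the run):
1. the knob is turned anticlockwise to its end stop (value of joint knob below 0.07 rad), for 0.2 s.
2. the cassette is drawn out sideways, clear of the channel (y of cassette_mid in the frame of module above 0.12 m), for 0.1 s.
At the end, for the whole second after the job is handed in: The knob is within 0.09 rad of its anticlockwise stop, and the cassette lies at rest inside the tray, its body and its handle both between the walls, flat on the floor (within 0.12 rad, its body's centre less than 25 mm above the tray's underside), label side up; the tray stands level (value of joint knob below 0.09 rad and x of cassette_mid in the frame of tray between -0.08 and 0.08 m and y of cassette_mid in the frame of tray between -0.12 and 0.12 m and x of cassette_grip in the frame of tray between -0.085 and 0.085 m and y of cassette_grip in the frame of tray between -0.12 and 0.12 m and angle between cassette_mid's own z axis and vertical below 0.12 rad and z of cassette_mid in the frame of tray below 0.025 m and linear speed of cassette below 0.02 m/s and angle between tray's own z axis and vertical below 0.05 rad); the robot touches nothing.
It fails at once if a bystander (rack, bottle, beaker, jar, wrench) is moved more than 30 mm (distance of any of vial_rack, solvent_a, solvent_b, beaker, cap_jar, wrench, wash_bottle from where it was at the start of the episode above 0.03 m).
It fails at once if the tray is pushed more than 60 mm (distance of tray from where it was at the start of the episode above 0.06 m).
It fails at once if the cassette is dropped (falls free of the fingers faster than 0.7 m/s, about 25 mm) (linear speed of cassette above 0.7 m/s and contact force between cassette and the fingers below 0.05 N).
It also fails if it takes over 72 s, if anything falls off the work surface, if the arm or the gripper's body presses on something with over 40 N, if the wrist force passes 120 N, or if a joint passes its speed limit or range.

## Working session

There is one attempt and no reset: what is moved stays moved. The work goes in short steps, Python scripts to look and compute and a tool call to move; the robot and the scene stay as the last step left them, time stands still between calls to the robot, and variables do not carry over. Pictures are saved under pics/ and viewed, about 8 in all and at most 12, crops included, and the job is handed in when it is done.

Besides the shell and the picture viewer there is one more tool, called after ">>>" as name(argument=value, ...) on one line, values as JSON. move_arm: Moves the arm, as the interface text tells. Its arguments: {"type":"object","properties":{"deltas":{"type":"string"},"squeeze":{"type":"number"}},"required":["deltas"]}

```bash
mkdir -p pics; ls
python3 - <<'E'
from cell import ctrl, vision
import cv2
print(ctrl.state(), ctrl.grip_depth)
for n in("top","side"):
    im=vision.get_image(n); cv2.imwrite(f"pics/{n}0.png",im["pixels"][:,:,::-1]); print(n,im["vfov"],im["cx"],im["cy"],im["R"],im["t"])
E
```

```text
pics
{'time': 0.0, 'joints': array([ 1.07570587e+00,  5.28541058e-02,  1.40175796e+00,  9.41293948e-07,
        1.68860509e+00, -7.02881815e-02]), 'qd': array([ 0.00218249,  0.00036776, -0.00050801, -0.00043891, -0.00115226,
        0.00089387]), 'joint_efforts': array([ 6.53115058e-04, -3.81656170e+01, -3.60199714e+01, -1.01592691e-04,
        6.02233587e-03,  2.45180524e-05]), 'tool_pos': array([0.21617998, 0.47804091, 0.20664661]), 'eef_rot': array([ 0.59444383,  0.38285639, -0.38386329, -0.59389097]), 'ft_force': array([ 0.19272732,  0.65955759, -0.37024512]), 'moment': array([ 0.00408685, -0.00720396,  0.03026718]), 'grip_width': 0.08574459344057102} 0.0187
top 52.96718229138645 279.0495429809767 200.52620733794274 [[ 0.0172644  -0.99982607  0.00705467]
 [-0.97560499 -0.01838972 -0.21876179]
 [ 0.21885347 -0.00310579 -0.97575279]] [-0.01608024  0.57019933  1.01885054]
side 50.647797999168496 279.7387343926055 211.38498942409245 [[ 0.71201138 -0.70216405  0.00233481]
 [-0.52632513 -0.53590154 -0.66014498]
 [ 0.4647813   0.46880187 -0.75113457]] [-0.39212354  0.37724753  1.12198288]
```

View pics/top0.png

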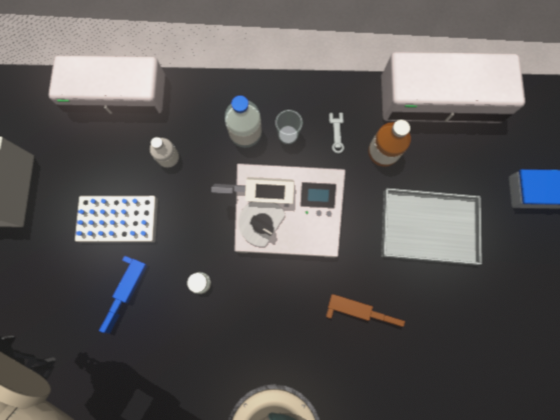

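View pics/side0.png

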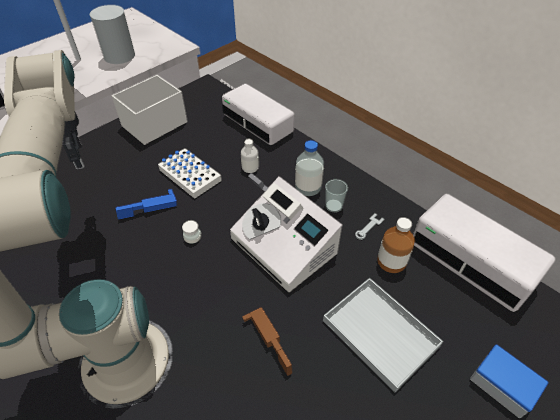

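The top view shows the module at (236–345, 165–256), the knob at about (262, 224), the handle at (225, 189) and the tray at (382–482, 190–264), so the tray is on the right. The side view agrees, with the knob at (259, 218). I'll enlarge both.

Run:
```python
import cv2
a=cv2.imread("pics/top0.png")[155:265,205:355]; cv2.imwrite("pics/topc.png",cv2.resize(a,None,fx=5,fy=5,interpolation=cv2.INTER_CUBIC))
a=cv2.imread("pics/side0.png")[165:295,220:350]; cv2.imwrite("pics/sidec.png",cv2.resize(a,None,fx=4.5,fy=4.5,interpolation=cv2.INTER_CUBIC))
```

```text
(no output)
```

View pics/topc.png

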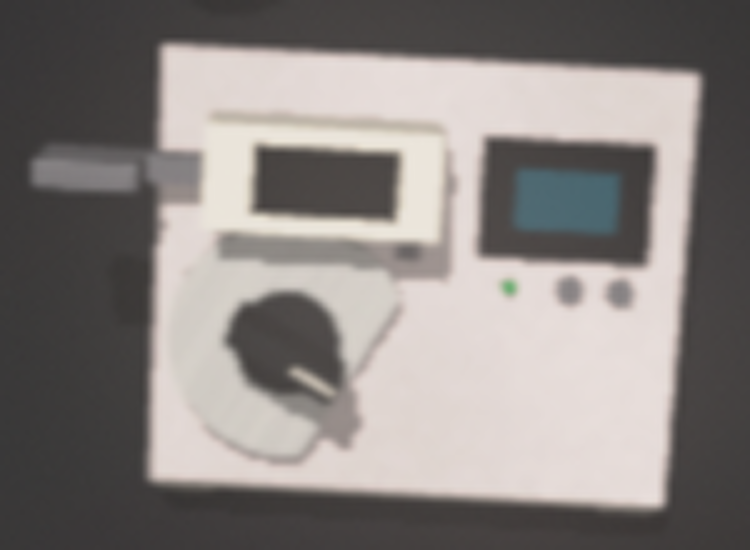

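View pics/sidec.png

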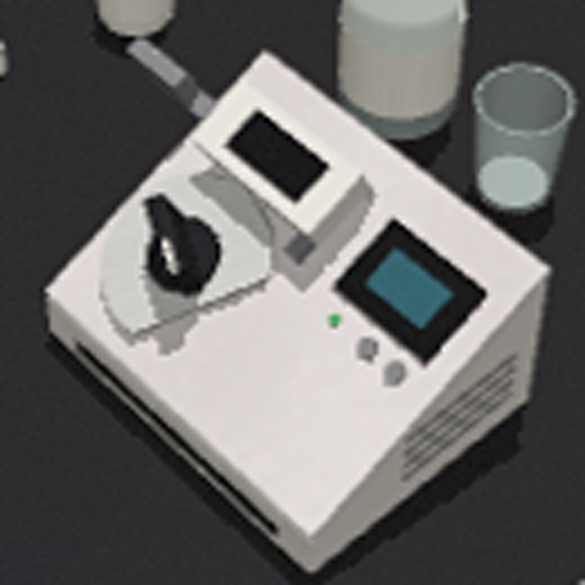

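Deck corners in the top crop are (160,45), (700,73), (665,508) and (150,482). In the side crop they are (265,52), (550,270), (312,535) and (47,290). The white mark points to (333,393) in the top crop. I'll fit everything from these.

```bash
cat > h.py <<'E'
import numpy as np
from scipy.optimize import least_squares
from scipy.spatial.transform import Rotation as Ro
CAM={"top":(52.96718229138645,279.0495429809767,200.52620733794274,[[0.0172644,-0.99982607,0.00705467],[-0.97560499,-0.01838972,-0.21876179],[0.21885347,-0.00310579,-0.97575279]],[-0.01608024,0.57019933,1.01885054]),
"side":(50.647797999168496,279.7387343926055,211.38498942409245,[[0.71201138,-0.70216405,0.00233481],[-0.52632513,-0.53590154,-0.66014498],[0.4647813,0.46880187,-0.75113457]],[-0.39212354,0.37724753,1.12198288])}
def proj(n,X):
    v,cx,cy,R,t=CAM[n]; f=210/np.tan(np.radians(v/2)); c=np.atleast_2d(X)@np.array(R).T+t
    return c[:,:2]/c[:,2:]*f+[cx,cy]
def ray(n,uv):
    v,cx,cy,R,t=CAM[n]; f=210/np.tan(np.radians(v/2)); R=np.array(R); uv=np.atleast_2d(uv)
    d=np.c_[(uv-[cx,cy])/f,np.ones(len(uv))]@R; return -R.T@t,d
def onplane(n,uv,p,nrm):
    c,d=ray(n,uv); return c+d*(((p-c)@nrm)/(d@nrm))[:,None]
def tri(a,b):  # top px, side px
    return least_squares(lambda X:np.r_[proj("top",X)[0]-a,proj("side",X)[0]-b],[.5,0,.1])
tc=lambda p:np.array(p)/5.+[205,155]-.4
sc=lambda p:np.array(p)/4.5+[220,165]-.4
al=np.arctan(.466)
Rd=Ro.from_euler('y',-al)   # deck frame in module: x upslope,y,z normal
E
cat > fit.py <<'E'
from h import *
L=np.array([[.1,.105,.142],[.1,-.155,.142],[-.1,-.155,.048],[-.1,.105,.048]])
T=tc([[160,45],[700,73],[665,508],[150,482]]);S=sc([[265,52],[550,270],[312,535],[47,290]])
W=lambda p,X:Ro.from_euler('z',p[2]).apply(X)+[p[0],p[1],0]
r=least_squares(lambda p:np.r_[proj("top",W(p,L))-T,proj("side",W(p,L))-S].ravel(),[.55,.0,0])
m=r.x;print("module",m,np.abs(r.fun).max())
M=Ro.from_euler('z',m[2])*Rd; n=M.apply([0,0,1]); o=np.array([m[0],m[1],.095])
dk=lambda X:M.inv().apply(X-o)   # to deck coords
def at(nm,uv,h): return dk(onplane(nm,uv,o+n*h,n))
P=np.r_[at("top",tc([[168,330],[172,360],[185,392],[202,415]]),.009),at("side",sc([[102,260],[103,290],[135,205],[165,184]]),.009)]
c=least_squares(lambda c:np.hypot(P[:,0]-c[0],P[:,1]-c[1])-.06,[-.03,.05]);print("disc deck xy",c.x,c.fun)
fl=np.r_[at("top",tc([[400,300],[320,430]]),.009),at("side",sc([[270,268],[132,330]]),.009)];print("flat",fl)
print("mark top",at("top",tc([[292,371],[333,393]]),.049)); print("mark side",at("side",sc([[165,240],[172,270]]),.049))
print("barend top",at("top",tc([[240,315],[340,400]]),.049),"side",at("side",sc([[153,203],[172,278]]),.049))
print("cover edge",at("top",tc([[205,232],[440,243],[210,115],[445,125]]),.036),at("side",sc([[200,143],[303,233]]),.036))
h=[onplane("top",tc([[30,172],[138,176]]),o+n*.05,n)]
print("handle top ends deck",at("top",tc([[30,172],[138,176]]),.048),at("side",sc([[137,44],[180,80]]),.048))
tr=onplane("top",[[384,190],[480.5,193],[481,263.5],[383,260]],np.array([0,0,.03]),np.array([0,0,1.]))
print("tray",tr,tr.mean(0))
E
python3 fit.py
```

```text
module [ 0.53873035 -0.00326758 -0.03432365] 1.0800508448015194
disc deck xy [-0.03181636  0.03582097] [ 0.00088994 -0.00015107 -0.00084031 -0.00109857  0.00124638  0.00062646
 -0.0007395   0.000208  ]
flat [[-0.00812813 -0.01706275  0.009     ]
 [-0.07707487  0.01929004  0.009     ]
 [-0.00065143 -0.01304579  0.009     ]
 [-0.08947142  0.03193083  0.009     ]]
mark top [[-0.03557869  0.03290752  0.049     ]
 [-0.0454174   0.0128974   0.049     ]]
mark side [[-0.03307601  0.03542007  0.049     ]
 [-0.04455415  0.01679216  0.049     ]]
barend top [[-0.00937652  0.05867225  0.049     ]
 [-0.04871334  0.00939802  0.049     ]] side [[-0.0200691   0.06068657  0.049     ]
 [-0.04835685  0.01287982  0.049     ]]
cover edge [[ 0.02707079  0.0776882   0.036     ]
 [ 0.02765947 -0.03430692  0.036     ]
 [ 0.08352528  0.07718432  0.036     ]
 [ 0.08454772 -0.03343679  0.036     ]] [[ 0.03061458  0.07309226  0.036     ]
 [ 0.02758163 -0.02819091  0.036     ]]
handle top ends deck [[0.05414724 0.15949966 0.048     ]
 [0.05490895 0.108882   0.048     ]] [[0.05426791 0.1548805  0.048     ]
 [0.05334377 0.10998384 0.048     ]]
tray [[ 0.61188999 -0.28531834  0.03      ]
 [ 0.6085432  -0.54287488  0.03      ]
 [ 0.42174842 -0.52782161  0.03      ]
 [ 0.42619312 -0.27582496  0.03      ]] [ 0.51709368 -0.40795995  0.03      ]
```

Module is at (0.539, -0.003) with yaw -0.034. The knob axis is at deck coordinates (-0.032, 0.036) and its angle is about 2.05 rad. The tool stays vertical, so I plan to push the bar round with shut fingers. I'll then grip the handle's end faces along y, since tilt doesn't affect those. Next I'll work out the waypoints and check the bystanders.

```bash
cat > w.py <<'E'
from h import *
import sys
m=np.array([0.5387,-0.0033,-0.0343]); M=Ro.from_euler('z',m[2])*Rd; o=np.array([m[0],m[1],.095])
wd=lambda d:M.apply(d)+o          # deck -> world
dk=lambda X:M.inv().apply(np.array(X)-o)
K=np.array([-.032,.036,0])
def rep(X,st=None):
    from cell import ctrl
    st=st or ctrl.state(); Rt=Ro.from_quat(st["eef_rot"]); return Rt.inv().apply(np.array(X)-st["tool_pos"])/.03
E
python3 - <<'E'
from w import *
from cell import ctrl
st=ctrl.state();Rt=Ro.from_quat(st["eef_rot"]);print(Rt.as_matrix().round(3))
x=Rt.as_matrix()[:,0];print("tool x heading deg",np.degrees(np.arctan2(x[1],x[0])))
print("handle top tri",[dk(tri(tc(a),sc(b)).x).round(4) for a,b in [((30,172),(137,44)),((138,176),(180,80)),((84,174),(158,62))]])
for th in (-117,-90,-60,-30,0):
    t=np.radians(th);d=np.array([np.cos(t),np.sin(t),0]);p=np.array([np.sin(t),-np.cos(t),0])
    w=wd(K+.020*d+.022*p+[-.004,0,.030]);print(th,w.round(4))
G=np.array([0,0,1.]);
for nm,uv in dict(solA=(243,138),beaker=(289,138),wrench=(337,132),solB=(388,155),jar=(199,290),wash=(166,160),rack=(116,220)).items(): print(nm,onplane("top",[uv],0*G,G)[0].round(3))
for h in (.009,.015,.03,.049): print(h,[((proj(n,wd(K+[0,0,h]))[0]-[oo])*s).round(0) for n,oo,s in (("top",(205,155),5),("side",(220,165),4.5))])
E
```

```text
[[ 0.412 -0.001 -0.911]
 [ 0.911 -0.001  0.412]
 [-0.001 -1.     0.   ]]
tool x heading deg 65.662883001423
handle top tri [array([0.0538, 0.16  , 0.0422]), array([0.0543, 0.1093, 0.0479]), array([0.054 , 0.1346, 0.045 ])]
-117 [0.4684 0.0273 0.0949]
-90 [0.474  0.0149 0.0977]
-60 [0.4855 0.0062 0.1032]
-30 [0.4994 0.005  0.1097]
0 [0.512  0.0116 0.1154]
solA [0.763 0.098 0.   ]
beaker [ 0.765 -0.031  0.   ]
wrench [ 0.786 -0.166  0.   ]
solB [ 0.721 -0.308  0.   ]
jar [0.343 0.198 0.   ]
wash [0.694 0.31  0.   ]
rack [0.523 0.431 0.   ]
0.009 [array([[288., 339.]]), array([[185., 259.]])]
0.015 [array([[288., 342.]]), array([[182., 256.]])]
0.03 [array([[286., 351.]]), array([[174., 247.]])]
0.049 [array([[284., 362.]]), array([[164., 236.]])]
```

>>> move_arm(deltas="1 0 0 0 -7.5; 1 0 0 0 -7.5; 1 0 0 0 -7.4; 1 -1 0 -0.6 0; 1 -1 0 -0.6 0", squeeze=40)

```text
time: 0.6
tool_pos: [0.2495, 0.4171, 0.2036]
eef_rot: [0.503, 0.494, -0.5, -0.503]
ft_force: [0.9, -0.2, 0.9]
grip_width: 0.0122
```

>>> move_arm(deltas="1 -1 0 -0.6 0; 1 -1 0 -0.6 0; 1 -1 0 -0.6 0; 1 -1 0 -0.6 0; 1 -1 0 -0.6 0")

```text
time: 1.1
tool_pos: [0.3391, 0.2595, 0.2019]
eef_rot: [0.503, 0.494, -0.502, -0.502]
ft_force: [0.4, 0.2, -0.1]
grip_width: -0.0001
```

>>> move_arm(deltas="1 -1 0 -0.6 0; 1 -1 0 -0.6 0; 1 -1 0 -0.6 0; 1 -1 0 -0.6 0; 1 0 0 0 0")

```text
time: 1.6
tool_pos: [0.4124, 0.1302, 0.2008]
eef_rot: [0.504, 0.492, -0.502, -0.503]
ft_force: [-0.3, 0.8, -0.5]
grip_width: -0.0001
```

Run:
```python
from w import *
from cell import ctrl
st=ctrl.state();print(st["time"],st["tool_pos"],Ro.from_quat(st["eef_rot"]).as_matrix().round(3),st["ft_force"])
print(rep([.455,.035,.15]))
```

```text
1.6 [0.41235432 0.13018891 0.20076412] [[ 0.013 -0.009 -1.   ]
 [ 1.    -0.01   0.013]
 [-0.01  -1.     0.009]] [-0.33540202  0.78040507 -0.46346557]
[-3.13595265  1.71157309 -1.47921328]
```

>>> move_arm(deltas="1 -0.8 0 -0.4 0; 1 -0.8 0 -0.4 0; 1 -0.8 0.2 -0.4 0; 1 -0.7 0.5 -0.3 0; 1 0 0.5 0 0")

```text
time: 2.1
tool_pos: [0.4573, 0.034, 0.1649]
eef_rot: [0.504, 0.493, -0.501, -0.503]
ft_force: [-0.4, 1.2, 0.1]
grip_width: -0.0
```

Run:
```python
from w import *
from cell import ctrl
st=ctrl.state();print(st["time"],st["tool_pos"],(dk(st["tool_pos"])-K).round(4))
print(rep([.455,.035,.093]))
```

```text
2.1 [0.45727301 0.03395643 0.16491403] [-0.0134 -0.0016  0.0983]
[0.05611535 2.39722687 0.05795047]
```

>>> move_arm(deltas="1 0 0.7 0 0; 1 0 0.7 0 0; 1 0 0.6 0 0; 1 0 0.35 0 0; 1 0 0 0 0")

```text
time: 2.6
tool_pos: [0.4543, 0.0347, 0.0885]
eef_rot: [-0.502, -0.491, 0.502, 0.505]
ft_force: [-0.2, -0.8, -0.1]
grip_width: -0.0
```

Run:
```python
from w import *
from cell import ctrl
import cv2
from cell import vision
st=ctrl.state();print(st["time"],st["tool_pos"],(dk(st["tool_pos"])-K).round(4))
im=[vision.get_image(n)["pixels"][:,:,::-1] for n in("top","side")]
a=cv2.resize(im[0][165:265,215:315],(400,400),interpolation=2);b=cv2.resize(im[1][170:270,220:320],(400,400),interpolation=2)
cv2.imwrite("pics/c1.png",np.hstack([a,b]))
```

```text
2.6 [0.45425108 0.034745   0.0884677 ] [-0.0484 -0.0009  0.0303]
```

View pics/c1.png

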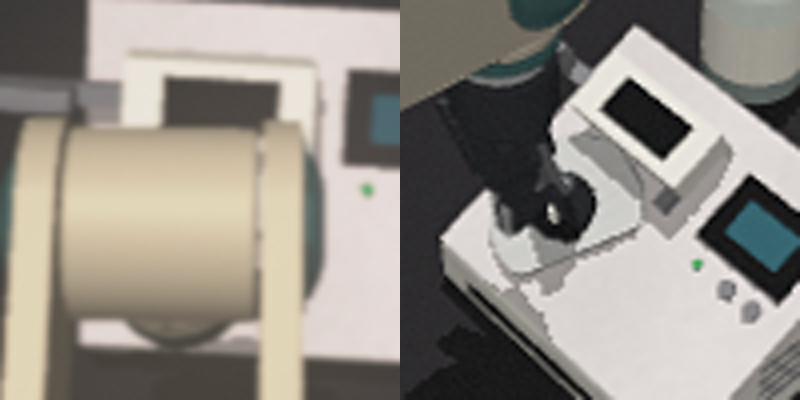

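The right half shows the shut fingertips just left and downslope of the bar, at about (515, 215). I'll sweep the bar end round now.

>>> move_arm(deltas="1 -0.25 -0.2 -0.47 0; 1 -0.2 -0.05 -0.1 0; 1 -0.2 -0.05 -0.1 0; 1 -0.15 -0.09 -0.2 0; 1 -0.15 -0.09 -0.2 0")

```text
time: 3.2
tool_pos: [0.4895, 0.0052, 0.1089]
eef_rot: [0.503, 0.494, -0.501, -0.502]
ft_force: [-0.5, -0.7, 0.2]
grip_width: 0.0002
```

```bash
cat > s.py <<'E'
from w import *
from cell import ctrl
st=ctrl.state();print(st["time"],st["tool_pos"].round(4),(dk(st["tool_pos"])-K).round(4),"F",st["ft_force"].round(1),"w",st["grip_width"])
if len(sys.argv)>1: print(rep([float(a) for a in sys.argv[1:4]]).round(2))
E
python3 s.py .4994 .005 .1097
```

```text
3.2 [0.4895 0.0052 0.1089] [-0.007  -0.0292  0.0335] F [-0.5 -0.7  0.2] w 0.00021047930737865366
[-0.   -0.03 -0.33]
```

>>> move_arm(deltas="1 0.05 -0.1 -0.25 0; 1 0.1 -0.1 -0.2 0; 1 0.1 -0.1 -0.2 0; 1 0.13 -0.05 -0.15 0; 1 0 0 0 0")

```text
time: 3.7
tool_pos: [0.5167, 0.0172, 0.1206]
eef_rot: [0.504, 0.494, -0.5, -0.502]
ft_force: [-0.3, -0.9, 0.1]
grip_width: -0.0002
```

```bash
python3 s.py .512 .0116 .1154
python3 - <<'E'
import cv2
from cell import vision
b=vision.get_image("side")["pixels"][:,:,::-1]
cv2.imwrite("pics/c2.png",cv2.resize(b[170:270,220:320],(600,600),interpolation=2))
E
```

```text
3.7 [0.5167 0.0172 0.1206] [ 0.0222 -0.0162  0.0328] F [-0.3 -0.9  0.1] w -0.00017411967025751963
[-0.19  0.18  0.15]
```

View pics/c2.png

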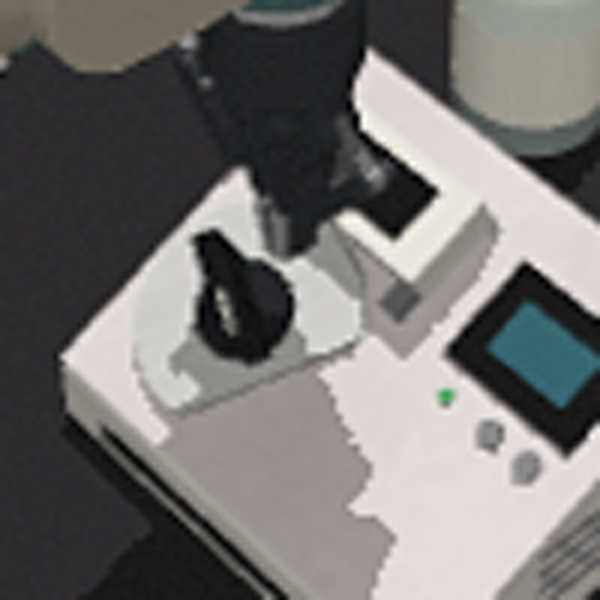

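Run:
```python
from w import *
from cell import ctrl
st=ctrl.state();f=lambda X:((proj("side",X)[0]-[220,170])*6).round(0)
print("tcp",f(st["tool_pos"]), "tip+20mm",f(st["tool_pos"]+[0,0,.02]))
for th in (-117,63):
  for h in (.009,.049): t=np.radians(th); print(th,h,f(wd(K+[.03*np.cos(t),.03*np.sin(t),h])))
print(f(wd(K+[0.022,-.016,.033])),Ro.from_quat(st["eef_rot"]).as_matrix().round(3))
```

```text
tcp [283. 283.] tip+20mm [282. 256.]
-117 0.009 [265. 368.]
-117 0.049 [236. 338.]
63 0.009 [230. 265.]
63 0.049 [201. 233.]
[283. 282.] [[ 0.012 -0.005 -1.   ]
 [ 1.    -0.008  0.012]
 [-0.008 -1.     0.005]]
```

Run:
```python
from w import *
X=np.array([.4543,.0347,.0885])
for n,o in(("side",(220,170)),): print(((proj(n,X)[0]-o)*4+[400,0]).round(0),((proj(n,X+[0,0,.02])[0]-o)*4+[400,0]).round(0))
import cv2
a=cv2.imread("pics/c1.png")[130:290,450:650]; b=cv2.imread("pics/c2.png")[150:390,150:450]
cv2.imwrite("pics/c3.png",np.hstack([cv2.resize(a,(400,320)),cv2.resize(b,(400,320))]))
```

```text
[511. 250.] [509. 233.]
```

View pics/c3.png

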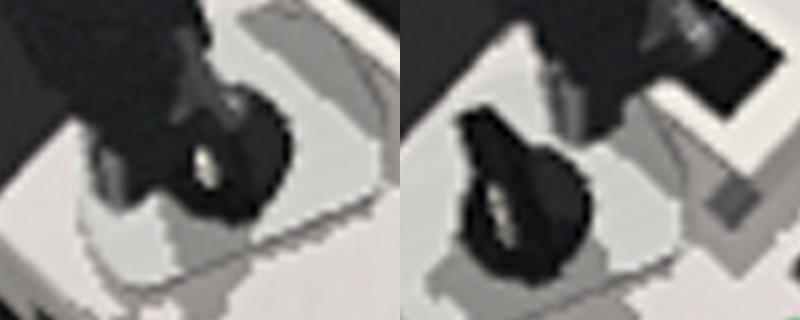

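The tips sit about 20 mm above the reported TCP, so they passed over the bar without turning it. I'll go back and repeat the sweep 20 mm lower.

>>> move_arm(deltas="1 0 -0.7 0 0; 1 0.2 -0.1 0.7 0; 1 0.2 0 0.7 0; 1 0.2 0 0.68 0; 1 0 0 0 0")

```text
time: 4.25
tool_pos: [0.4511, 0.0369, 0.1441]
eef_rot: [-0.503, -0.493, 0.501, 0.503]
ft_force: [-0.9, 0.4, -0.1]
grip_width: 0.0003
```

```bash
python3 s.py .4535 .035 .068
```

```text
4.25 [0.4511 0.0369 0.1441] [-0.0278  0.0012  0.082 ] F [-0.9  0.4 -0.1] w 0.00034732078431257824
[-0.04  2.54 -0.1 ]
```

>>> move_arm(deltas="1 0 0.8 -0.05 0; 1 0 0.8 0 0; 1 0 0.6 0 0; 1 0 0.3 0 0; 1 0 0 0 0")

```text
time: 4.75
tool_pos: [0.4541, 0.0358, 0.0677]
eef_rot: [0.504, 0.494, -0.501, -0.502]
ft_force: [-0.0, -0.1, 0.3]
grip_width: -0.0001
```

>>> move_arm(deltas="1 -0.25 -0.2 -0.45 0; 1 -0.2 -0.05 -0.1 0; 1 -0.2 -0.05 -0.1 0; 1 -0.15 -0.09 -0.2 0; 1 -0.15 -0.09 -0.2 0")

```text
time: 5.25
tool_pos: [0.4787, 0.0108, 0.0804]
eef_rot: [-0.494, -0.491, 0.505, 0.509]
ft_force: [-10.0, 2.9, 0.1]
grip_width: -0.0001
```

```bash
python3 s.py .4994 .005 .0897
```

```text
5.25 [0.4787 0.0108 0.0804] [-0.0289 -0.0239  0.0122] F [-10.    2.9   0.1] w -9.455643324752544e-05
[-0.19 -0.33 -0.68]
```

It is pushing now, with 10 N. Continuing.

>>> move_arm(deltas="1 -0.15 -0.12 -0.25 0; 1 -0.08 -0.12 -0.25 0; 1 0 -0.12 -0.25 0; 1 0.05 -0.12 -0.25 0; 1 0.1 -0.1 -0.2 0")

```text
time: 5.75
tool_pos: [0.5106, 0.006, 0.0961]
eef_rot: [-0.49, -0.486, 0.51, 0.513]
ft_force: [-3.4, -4.8, -2.3]
grip_width: -0.0
```

```bash
python3 s.py .512 .0116 .0954
```

```text
5.75 [0.5106 0.006  0.0961] [ 0.0068 -0.0276  0.013 ] F [-3.4 -4.8 -2.3] w -3.2466342928995493e-05
[ 0.19  0.02 -0.05]
```

>>> move_arm(deltas="1 0.2 0 -0.1 0; 1 0.2 0 0 0; 1 0.2 0 0 0; 1 0.15 0 0 0; 1 0.15 0 0 0")

```text
time: 6.25
tool_pos: [0.5159, 0.0151, 0.0985]
eef_rot: [-0.503, -0.473, 0.517, 0.507]
ft_force: [-4.9, -22.2, 0.2]
grip_width: -0.0
```

```bash
python3 s.py
python3 - <<'E'
from w import *
from cell import ctrl
print(Ro.from_quat(ctrl.state()["eef_rot"]).as_matrix().round(3))
E
```

```text
6.25 [0.5159 0.0151 0.0985] [ 0.0123 -0.0184  0.013 ] F [ -4.9 -22.2   0.2] w -1.9839229029274303e-05
[[ 0.019 -0.048 -0.999]
 [ 0.999 -0.039  0.021]
 [-0.04  -0.998  0.047]]
```

>>> move_arm(deltas="1 0.25 0 0 0; 1 0.25 0 0 0; 1 0.25 0 0 0; 1 0.25 0 0 0; 1 0.25 0 0 0")

```text
time: 6.75
tool_pos: [0.5153, 0.0129, 0.0996]
eef_rot: [-0.526, -0.444, 0.53, 0.496]
ft_force: [-7.8, -35.1, 2.5]
grip_width: 0.0002
```

```bash
python3 s.py
python3 - <<'E'
import cv2
from cell import vision
b=vision.get_image("side")["pixels"][:,:,::-1]
cv2.imwrite("pics/c4.png",cv2.resize(b[170:270,220:320],(600,600),interpolation=2))
E
```

```text
6.75 [0.5153 0.0129 0.0996] [ 0.0122 -0.0206  0.0143] F [ -7.8 -35.1   2.5] w 0.0001834672934632684
```

View pics/c4.png

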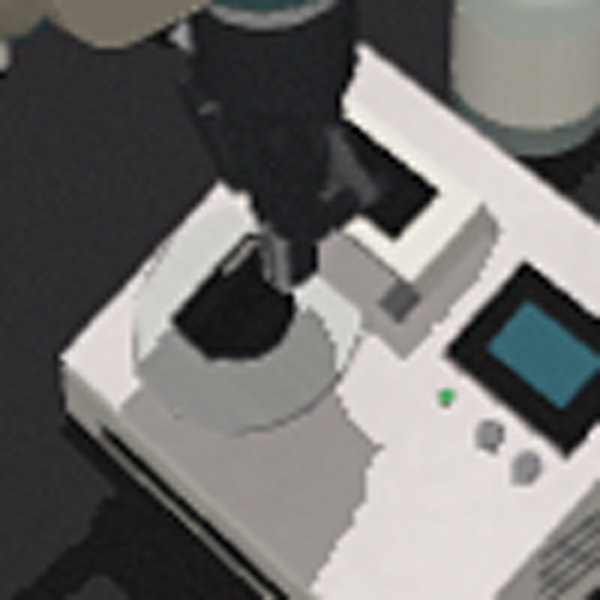

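The mark now runs from (225,270) to (255,240), which is the upslope direction, so the knob is at its stop. I'll back off and check the tool's tilt.

>>> move_arm(deltas="1 -0.2 0 0 0; 1 -0.2 0 0 0; 1 0 -0.7 0 0; 1 0 -0.9 0 0; 1 0 -0.9 0 0")

```text
time: 7.3
tool_pos: [0.5196, 0.0089, 0.1767]
eef_rot: [-0.526, -0.443, 0.53, 0.497]
ft_force: [1.0, 0.7, -0.2]
grip_width: -0.0001
```

```bash
cat >> s.py <<'E'
A=Ro.from_quat(st["eef_rot"]).as_matrix(); print(A.round(3))
E
python3 s.py
```

```text
7.3 [0.5196 0.0089 0.1767] [ 0.0488 -0.0245  0.0823] F [ 1.   0.7 -0.2] w -9.101992684063944e-05
[[ 0.047 -0.061 -0.997]
 [ 0.992 -0.114  0.053]
 [-0.117 -0.992  0.055]]
```

```bash
python3 s.py .475 .15 .177|sed -n 2p;python3 - <<'E'
from w import *
from cell import ctrl
Rt=Ro.from_quat(ctrl.state()["eef_rot"])
print("world -z 30mm in tool",Rt.inv().apply([0,0,-1]).round(3),"world -y",Rt.inv().apply([0,-1,0]).round(3))
E
```

```text
[ 4.6  -0.46  1.73]
world -z 30mm in tool [ 0.117  0.992 -0.055] world -y [-0.992  0.114 -0.053]
```

>>> move_arm(deltas="1 0.95 -0.1 0.36 0; 1 0.95 -0.1 0.36 0; 1 0.95 -0.1 0.36 0; 1 0.9 -0.1 0.36 0; 1 0.8 -0.05 0.3 0")

```text
time: 7.8
tool_pos: [0.4784, 0.1555, 0.1866]
eef_rot: [0.528, 0.45, -0.523, -0.495]
ft_force: [0.1, 0.8, -0.5]
grip_width: 0.0002
```

>>> move_arm(deltas="1 0.11 0.95 -0.05 0; 1 0.11 0.95 -0.05 0; 1 0.11 0.95 -0.05 0; 1 0.11 0.95 -0.05 0; 1 0.11 0.95 -0.05 0")

```text
time: 8.3
tool_pos: [0.4859, 0.1676, 0.048]
eef_rot: [0.528, 0.461, -0.517, -0.492]
ft_force: [0.4, -0.5, 0.3]
grip_width: -0.0001
```

```bash
python3 s.py .475 .125 .027
```

```text
8.3 [0.4859 0.1676 0.048 ] [-0.041   0.1329 -0.0178] F [ 0.4 -0.5  0.3] w -6.866092171690368e-05
[-1.36  0.84  0.29]
[[ 0.04  -0.022 -0.999]
 [ 0.995 -0.092  0.042]
 [-0.093 -0.996  0.019]]
```

>>> move_arm(deltas="1 -0.35 0.3 0.1 0; 1 -0.35 0.3 0.1 0; 1 -0.35 0.2 0.1 0; 1 -0.3 0 0 0; 1 -0.3 0 0 0")

```text
time: 8.8
tool_pos: [0.4736, 0.1147, 0.0287]
eef_rot: [0.526, 0.462, -0.517, -0.492]
ft_force: [1.9, 26.7, -6.3]
grip_width: 0.0
```

```bash
python3 s.py .475 .12 .027
```

```text
8.8 [0.4736 0.1147 0.0287] [-0.0587  0.0797 -0.0309] F [ 1.9 26.7 -6.3] w 2.9464727516246378e-05
[ 0.18  0.04 -0.04]
[[ 0.038 -0.022 -0.999]
 [ 0.995 -0.088  0.04 ]
 [-0.089 -0.996  0.018]]
```

In contact with the module's wall. I'll push to swing the tilt back.

>>> move_arm(deltas="1 -0.35 0 0 0; 1 -0.35 0 0 0; 1 -0.35 0 0 0; 1 -0.35 0 0 0; 1 -0.35 0 0 0")

```text
time: 9.3
tool_pos: [0.4738, 0.1177, 0.0301]
eef_rot: [-0.495, -0.503, 0.487, 0.515]
ft_force: [6.6, 54.9, -15.1]
grip_width: 0.0001
```

```bash
python3 s.py .475 .12 .027
```

```text
9.3 [0.4738 0.1177 0.0301] [-0.058   0.0828 -0.0297] F [  6.6  54.9 -15.1] w 0.00014475912570449984
[ 0.07  0.11 -0.04]
[[ 0.02  -0.003 -1.   ]
 [ 0.999  0.036  0.02 ]
 [ 0.036 -0.999  0.004]]
```

>>> move_arm(deltas="1 0.5 0 0 0; 1 0.6 -0.3 0 0; 0.22 0 -1 0.3 0; 0.22 0 -1 0.3 0; 0.22 0 -1 0 0")

```text
time: 9.8
tool_pos: [0.455, 0.1495, 0.1338]
eef_rot: [-0.493, -0.505, 0.487, 0.515]
ft_force: [1.4, -0.4, 1.0]
grip_width: 0.0433
```

>>> move_arm(deltas="0.22 0 -1 0 0; 0.22 0 -1 0 0; 0.22 0 -0.6 0 0; 0.22 0 0 0 0; 0.22 0 0 0 0")

```text
time: 10.3
tool_pos: [0.4577, 0.1438, 0.2256]
eef_rot: [-0.497, -0.511, 0.48, 0.512]
ft_force: [-0.2, -0.1, -0.9]
grip_width: 0.0667
```

```bash
python3 - <<'E'
from w import *
g=wd(np.array([.054,.1343,.025]));print("grip",g); print(rep(g+[0,0,-.04]),rep(g+[0,0,.06]))
E
python3 s.py
```

```text
grip [0.58166967 0.1296046  0.14046938]
[-0.59147777  4.20815001 -4.07685943] [-0.44125129  0.87857209 -4.12639768]
10.3 [0.4577 0.1438 0.2256] [0.0092 0.1083 0.1547] F [-0.2 -0.1 -0.9] w 0.06665797989870988
[[ 0.017  0.016 -1.   ]
 [ 0.999  0.045  0.018]
 [ 0.045 -0.999 -0.015]]
```

>>> move_arm(deltas="0.22 -0.1 0 -0.9 0; 0.22 -0.1 0 -0.9 0; 0.22 -0.1 0 -0.9 0; 0.22 -0.1 0 -0.9 0; 0.22 0 0 -0.45 0")

```text
time: 10.8
tool_pos: [0.5805, 0.128, 0.2211]
eef_rot: [-0.495, -0.509, 0.482, 0.513]
ft_force: [-0.8, 0.2, 0.6]
grip_width: 0.0665
```

```bash
python3 s.py .5817 .1296 .145
python3 - <<'E'
import cv2,numpy as np
from w import *
from cell import vision
g=wd(np.array([.054,.1343,.025]))
im=[vision.get_image(n)["pixels"][:,:,::-1] for n in("top","side")]
a=cv2.resize(im[0][150:250,195:295],(400,400),interpolation=2);b=cv2.resize(im[1][135:235,205:305],(400,400),interpolation=2)
print((proj("top",g)[0]-[195,150])*4,(proj("side",g)[0]-[205,135])*4+[400,0])
cv2.imwrite("pics/c5.png",np.hstack([a,b]))
E
```

```text
10.8 [0.5805 0.128  0.2211] [0.1191 0.0967 0.0985] F [-0.8  0.2  0.6] w 0.06647289166905676
[-0.06  2.54 -0.02]
[[ 0.017  0.01  -1.   ]
 [ 0.999  0.044  0.017]
 [ 0.044 -0.999 -0.009]]
[111.16936579 151.30342103] [608.53292864 185.55664861]
```

View pics/c5.png

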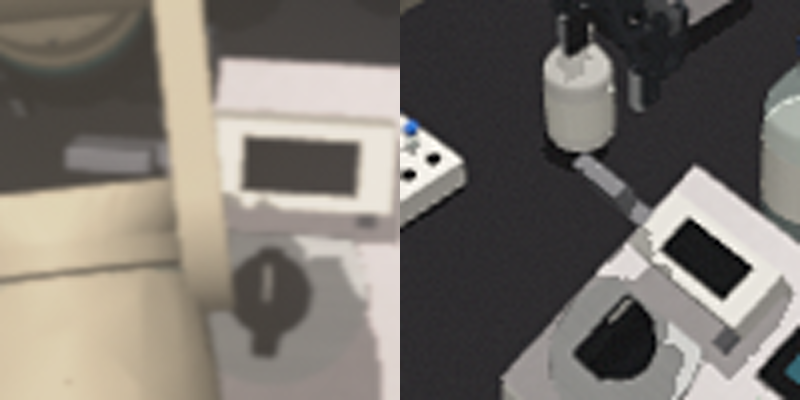

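Run:
```python
from w import *
from cell import ctrl
p=ctrl.state()["tool_pos"]
for dz in(0,.01,.02,.03,.04): print(dz,(proj("side",p+[0,0,dz])[0]-[205,135])*4+[400,0])
```

```text
0 [604.00825242 109.01161512]
0.01 [603.4827974   98.69032854]
0.02 [602.95113109  88.24703615]
0.03 [602.4131427   77.67956177]
0.04 [601.86871878  66.98567717]
```

>>> move_arm(deltas="0.22 0 0.7 0 0; 0.22 0 0.7 0 0; 0.22 0 0.6 0 0; 0.22 0 0.5 0 0; 0.22 0 0.3 0 0")

```text
time: 11.4
tool_pos: [0.5768, 0.1321, 0.1321]
eef_rot: [-0.494, -0.508, 0.483, 0.513]
ft_force: [0.5, 0.3, -0.9]
grip_width: 0.0665
```

```bash
python3 s.py .5817 .130 .1
```

```text
11.4 [0.5768 0.1321 0.1321] [0.078  0.1006 0.0195] F [ 0.5  0.3 -0.9] w 0.06649128378975985
[-0.11  1.07 -0.16]
[[ 0.016  0.006 -1.   ]
 [ 0.999  0.044  0.016]
 [ 0.044 -0.999 -0.006]]
```

>>> move_arm(deltas="0.22 -0.05 0.3 -0.15 0; 0.22 -0.05 0.3 0 0; 0.22 0 0.2 0 0; 0.22 0 0.15 0 0; 0.22 0 0.1 0 0")

```text
time: 11.9
tool_pos: [0.5819, 0.1302, 0.1045]
eef_rot: [-0.496, -0.51, 0.482, 0.512]
ft_force: [-11.4, -1.2, 17.7]
grip_width: 0.0666
```

```bash
python3 s.py .5817 .130 .1
```

```text
11.9 [0.5819 0.1302 0.1045] [ 0.071   0.0989 -0.0077] F [-11.4  -1.2  17.7] w 0.0665768690390341
[-0.01  0.15  0.01]
[[ 0.016  0.011 -1.   ]
 [ 0.999  0.044  0.016]
 [ 0.044 -0.999 -0.01 ]]
```

Contact at TCP z 0.1045, with the inner finger on the neck. I'll raise about 7 mm and close.

>>> move_arm(deltas="0.22 0 -0.25 0 0; 0.8 0 0 0 0; 0.8 0 0 0 0; 0.8 0 0 0 0; 0.8 0 0 0 0", squeeze=80)

```text
time: 12.4
tool_pos: [0.5831, 0.1327, 0.1159]
eef_rot: [0.495, 0.513, -0.48, -0.512]
ft_force: [-0.6, -1.1, 2.5]
grip_width: 0.0475
```

```bash
python3 s.py
python3 - <<'E'
import cv2
from cell import vision
b=vision.get_image("side")["pixels"][:,:,::-1]
cv2.imwrite("pics/c6.png",cv2.resize(b[135:235,205:305],(600,600),interpolation=2))
E
```

```text
12.4 [0.5831 0.1327 0.1159] [0.0768 0.1014 0.0022] F [-0.6 -1.1  2.5] w 0.04751061291945046
[[ 0.014  0.017 -1.   ]
 [ 0.999  0.049  0.015]
 [ 0.05  -0.999 -0.016]]
```

View pics/c6.png

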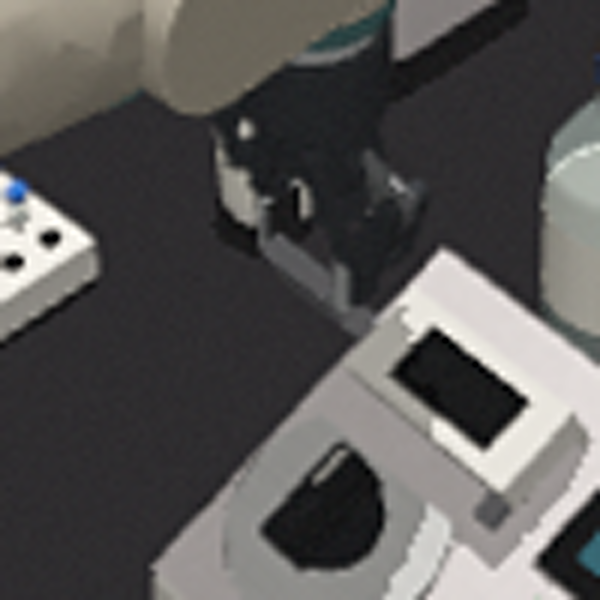

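Gripped, with a width of 47.5 mm and the handle between the fingers at about (300, 265). Pulling along the module's +y.

>>> move_arm(deltas="0.8 0.3 0.015 -0.01 0; 0.8 0.4 0.02 -0.01 0; 0.8 0.4 0.02 -0.01 0; 0.8 0.4 0.02 -0.01 0; 0.8 0 0 0 0")

```text
time: 12.95
tool_pos: [0.5847, 0.1808, 0.1146]
eef_rot: [-0.495, -0.511, 0.48, 0.512]
ft_force: [-1.0, 1.1, 2.7]
grip_width: 0.0474
```

```bash
python3 s.py
```

```text
12.95 [0.5847 0.1808 0.1146] [0.0762 0.1496 0.001 ] F [-1.   1.1  2.7] w 0.04738761432190802
[[ 0.015  0.015 -1.   ]
 [ 0.999  0.047  0.016]
 [ 0.047 -0.999 -0.014]]
```

>>> move_arm(deltas="0.8 0.4 0.015 -0.01 0; 0.8 0.4 0.015 -0.01 0; 0.8 0.4 0.015 -0.01 0; 0.8 0.3 0.015 -0.01 0; 0.8 0 0 0 0")

```text
time: 13.45
tool_pos: [0.5862, 0.2313, 0.1136]
eef_rot: [-0.494, -0.512, 0.481, 0.512]
ft_force: [-0.9, 0.8, 0.4]
grip_width: 0.0474
```

>>> move_arm(deltas="0.8 0.3 0.015 -0.01 0; 0.8 0.4 0.015 -0.01 0; 0.8 0.4 0.015 -0.01 0; 0.8 0.3 0.015 -0.01 0; 0.8 0 0 0 0")

```text
time: 13.95
tool_pos: [0.5882, 0.277, 0.1135]
eef_rot: [-0.494, -0.512, 0.481, 0.512]
ft_force: [-0.6, -0.2, -1.3]
grip_width: 0.0475
```

```bash
python3 s.py
python3 - <<'E'
import cv2,numpy as np
from cell import vision
im=[vision.get_image(n)["pixels"][:,:,::-1] for n in("top","side")]
a=cv2.resize(im[0][130:270,140:280],(400,400),interpolation=2);b=cv2.resize(im[1][110:230,190:310],(400,400),interpolation=2)
cv2.imwrite("pics/c7.png",np.hstack([a,b]))
E
```

```text
13.95 [0.5882 0.277  0.1135] [ 0.0759  0.2458 -0.    ] F [-0.6 -0.2 -1.3] w 0.0475250681421838
[[ 0.014  0.013 -1.   ]
 [ 0.999  0.048  0.014]
 [ 0.049 -0.999 -0.013]]
```

View pics/c7.png

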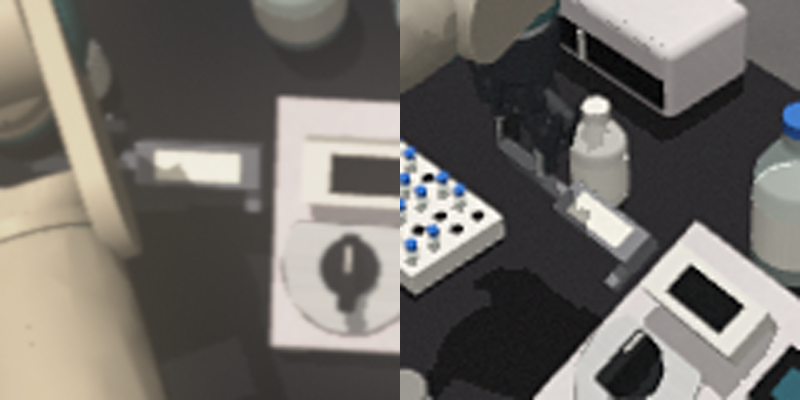

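The cassette is clear of the channel: body at (140–260, 140–205) on the left, with the module edge at 275. Lifting.

>>> move_arm(deltas="0.8 0 -0.4 0 0; 0.8 0.03 -0.8 0 0; 0.8 0.04 -0.9 0 0; 0.8 0.04 -0.9 0 0; 0.8 0.04 -0.9 0 0")

```text
time: 14.55
tool_pos: [0.5854, 0.2714, 0.2326]
eef_rot: [-0.495, -0.508, 0.483, 0.514]
ft_force: [0.4, -0.2, -0.4]
grip_width: 0.0477
```

```bash
python3 s.py .525 -.337 .24
```

```text
14.55 [0.5854 0.2714 0.2326] [0.1239 0.2401 0.1089] F [ 0.4 -0.2 -0.4] w 0.0477243900000906
[-20.28  -1.15   1.64]
[[ 0.018  0.005 -1.   ]
 [ 0.999  0.044  0.018]
 [ 0.044 -0.999 -0.005]]
```

>>> move_arm(deltas="0.8 -0.4 -0.04 0.03 0; 0.8 -0.7 -0.04 0.06 0; 0.8 -0.8 -0.05 0.06 0; 0.8 -0.8 -0.05 0.06 0; 0.8 -0.8 -0.05 0.06 0")

```text
time: 15.05
tool_pos: [0.5754, 0.1612, 0.239]
eef_rot: [-0.496, -0.511, 0.481, 0.512]
ft_force: [1.4, 0.3, -1.1]
grip_width: 0.0475
```

>>> move_arm(deltas="0.8 -0.8 -0.05 0.06 0; 0.8 -0.8 -0.05 0.06 0; 0.8 -0.8 -0.05 0.06 0; 0.8 -0.8 -0.05 0.06 0; 0.8 -0.8 -0.05 0.06 0")

```text
time: 15.55
tool_pos: [0.56, 0.0305, 0.2363]
eef_rot: [-0.496, -0.507, 0.481, 0.515]
ft_force: [-0.1, 0.5, -0.3]
grip_width: 0.0473
```

```bash
python3 s.py .525 -.337 .24
```

```text
15.55 [0.56   0.0305 0.2363] [ 0.11   -0.0015  0.1196] F [-0.1  0.5 -0.3] w 0.047290022818674636
[-12.26  -0.68   0.9 ]
[[ 0.022  0.008 -1.   ]
 [ 0.999  0.044  0.022]
 [ 0.045 -0.999 -0.007]]
```

>>> move_arm(deltas="0.8 -0.8 -0.05 0.06 0; 0.8 -0.8 -0.05 0.06 0; 0.8 -0.8 -0.05 0.06 0; 0.8 -0.8 -0.05 0.06 0; 0.8 -0.8 -0.05 0.06 0")

```text
time: 16.05
tool_pos: [0.5427, -0.0992, 0.2339]
eef_rot: [-0.496, -0.505, 0.482, 0.517]
ft_force: [0.9, 0.9, -0.9]
grip_width: 0.0477
```

>>> move_arm(deltas="0.8 -0.8 -0.05 0.06 0; 0.8 -0.8 -0.05 0.06 0; 0.8 -0.8 -0.05 0.06 0; 0.8 -0.8 -0.05 0.06 0; 0.8 -0.8 -0.05 0.06 0")

```text
time: 16.55
tool_pos: [0.5237, -0.2278, 0.2316]
eef_rot: [-0.495, -0.502, 0.482, 0.52]
ft_force: [-0.3, 0.2, -1.1]
grip_width: 0.0475
```

```bash
python3 s.py .525 -.337 .24
```

```text
16.55 [ 0.5237 -0.2278  0.2316] [ 0.0831 -0.2609  0.1269] F [-0.3  0.2 -1.1] w 0.047483507041365954
[-3.62 -0.44 -0.16]
[[ 0.032 -0.004 -0.999]
 [ 0.998  0.045  0.032]
 [ 0.045 -0.999  0.005]]
```

>>> move_arm(deltas="0.8 -0.8 -0.05 -0.05 0; 0.8 -0.8 -0.05 -0.05 0; 0.8 -0.8 -0.05 -0.05 0; 0.8 -0.6 -0.05 0 0; 0.8 -0.5 0.2 0 0")

```text
time: 17.05
tool_pos: [0.518, -0.3416, 0.2229]
eef_rot: [-0.496, -0.499, 0.481, 0.523]
ft_force: [-0.2, -0.4, -2.0]
grip_width: 0.0478
```

```bash
python3 s.py .525 -.337 .08
```

```text
17.05 [ 0.518  -0.3416  0.2229] [ 0.0777 -0.3748  0.1198] F [-0.2 -0.4 -2. ] w 0.04780442927193821
[-0.06  4.76 -0.28]
[[ 0.039 -0.008 -0.999]
 [ 0.998  0.047  0.039]
 [ 0.046 -0.999  0.01 ]]
```

>>> move_arm(deltas="0.8 0 0.6 -0.1 0; 0.8 0 0.9 -0.1 0; 0.8 0 0.9 -0.1 0; 0.8 0 0.9 -0.05 0; 0.8 0 0.9 0 0")

```text
time: 17.55
tool_pos: [0.5235, -0.3413, 0.0908]
eef_rot: [-0.498, -0.498, 0.479, 0.524]
ft_force: [-0.4, -0.4, -1.6]
grip_width: 0.0475
```

```bash
python3 s.py .525 -.337 .055
```

```text
17.55 [ 0.5235 -0.3413  0.0908] [ 0.027  -0.3743 -0.0023] F [-0.4 -0.4 -1.6] w 0.04748491960969632
[ 0.09  1.2  -0.05]
[[ 0.045 -0.007 -0.999]
 [ 0.998  0.045  0.045]
 [ 0.044 -0.999  0.009]]
```

>>> move_arm(deltas="0.8 0.1 0.5 0 0; 0.8 0.05 0.4 0 0; 0.8 0 0.2 0 0; 0.8 0 0 0 0; 0.8 0 0 0 0")

```text
time: 18.05
tool_pos: [0.5181, -0.3338, 0.0488]
eef_rot: [-0.494, -0.496, 0.48, 0.529]
ft_force: [0.2, 0.3, -1.0]
grip_width: 0.0475
```

```bash
python3 s.py .525 -.337 .01
python3 - <<'E'
import cv2,numpy as np
from cell import vision
im=[vision.get_image(n)["pixels"][:,:,::-1] for n in("top","side")]
for n,i in zip("ts",im): cv2.imwrite(f"pics/c8{n}.png",i)
a=cv2.resize(im[0][175:285,370:495],(400,352),interpolation=2);b=cv2.resize(im[1][265:395,310:450],(400,352),interpolation=2)
cv2.imwrite("pics/c8.png",np.hstack([a,b]))
E
```

```text
18.05 [ 0.5181 -0.3338  0.0488] [ 0.0041 -0.367  -0.038 ] F [ 0.2  0.3 -1. ] w 0.04746526359665145
[-0.16  1.28 -0.26]
[[ 0.047 -0.017 -0.999]
 [ 0.998  0.052  0.046]
 [ 0.051 -0.999  0.019]]
```

View pics/c8.png

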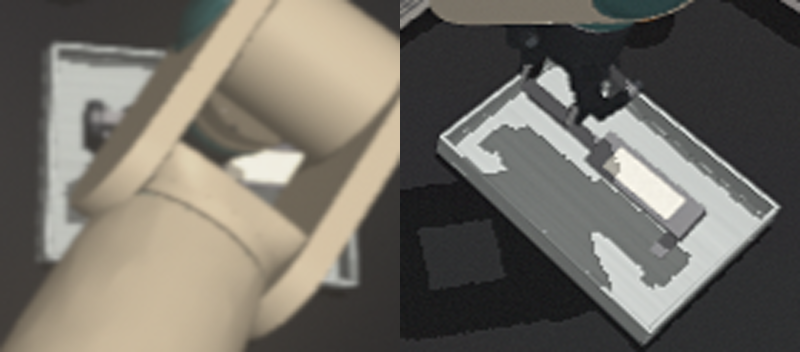

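The view shows the cassette above the tray, label up and between the walls: label at (645,185), outer finger at (95,120) on the left, well inside the wall at 50. I have no views left, so I'll lower by force.

>>> move_arm(deltas="0.8 -0.05 0.3 -0.15 0; 0.8 0 0.3 -0.05 0; 0.8 0 0.2 0 0; 0.8 0 0.1 0 0; 0.8 0 0 0 0", squeeze=40)

```text
time: 18.65
tool_pos: [0.5253, -0.3349, 0.0211]
eef_rot: [-0.495, -0.497, 0.48, 0.527]
ft_force: [-0.4, -0.7, -2.2]
grip_width: 0.0475
```

```bash
python3 s.py .525 -.337 .008
```

```text
18.65 [ 0.5253 -0.3349  0.0211] [-0.001  -0.3679 -0.0661] F [-0.4 -0.7 -2.2] w 0.04749342200385852
[-0.09  0.43  0.  ]
[[ 0.046 -0.014 -0.999]
 [ 0.998  0.049  0.046]
 [ 0.049 -0.999  0.016]]
```

>>> move_arm(deltas="0.8 0 0.1 0 0; 0.8 0 0.1 0 0; 0.8 0 0.1 0 0; 0.8 0 0.1 0 0; 0.8 0 0 0 0", squeeze=30)

```text
time: 19.15
tool_pos: [0.5278, -0.3348, 0.013]
eef_rot: [-0.497, -0.497, 0.48, 0.525]
ft_force: [-2.4, 1.3, 3.5]
grip_width: 0.0475
```

```bash
python3 s.py .525 -.337 .005
```

```text
19.15 [ 0.5278 -0.3348  0.013 ] [-0.0022 -0.3677 -0.0746] F [-2.4  1.3  3.5] w 0.04746852655192614
[-0.09  0.26  0.09]
[[ 0.045 -0.008 -0.999]
 [ 0.998  0.045  0.045]
 [ 0.045 -0.999  0.01 ]]
```

Contact is starting. I'll press on with a light grip so the cassette pivots flat.

>>> move_arm(deltas="0.8 0 0.15 0 0; 0.8 0 0.15 0 0; 0.8 0 0.15 0 0; 0.8 0 0.15 0 0; 0.8 0 0.1 0 0", squeeze=22)

```text
time: 19.65
tool_pos: [0.5334, -0.3367, 0.0068]
eef_rot: [-0.503, -0.498, 0.48, 0.518]
ft_force: [-6.1, 5.6, 10.7]
grip_width: 0.0476
```

```bash
python3 s.py .525 -.337 .005
python3 - <<'E'
import cv2
from cell import vision
im=vision.get_image("side")["pixels"][:,:,::-1]; cv2.imwrite("pics/c9s.png",im)
E
```

```text
19.65 [ 0.5334 -0.3367  0.0068] [ 3.000e-04 -3.694e-01 -8.250e-02] F [-6.1  5.6 10.7] w 0.04758547346261095
[-0.02  0.06  0.28]
[[ 0.044  0.005 -0.999]
 [ 0.998  0.033  0.044]
 [ 0.033 -0.999 -0.003]]
```

>>> move_arm(deltas="0.8 0 0.15 0.05 0; 0.8 0 0.1 0.05 0; 0.42 0 0 0 0; 0.38 0 0 0 0; 0.32 0 0 0 0")

```text
time: 20.2
tool_pos: [0.5335, -0.3376, 0.0084]
eef_rot: [-0.507, -0.499, 0.479, 0.515]
ft_force: [0.4, -0.0, 0.5]
grip_width: 0.058
```

```bash
python3 s.py .525 -.337 .15
```

```text
20.2 [ 0.5335 -0.3376  0.0084] [ 0.0011 -0.3703 -0.0811] F [ 0.4 -0.   0.5] w 0.05795814899777805
[ 0.14 -4.72  0.23]
[[ 0.044  0.013 -0.999]
 [ 0.999  0.027  0.044]
 [ 0.028 -1.    -0.011]]
```

>>> move_arm(deltas="0.32 0 -0.3 0 0; 0.32 0 -0.7 0 0; 0.32 0 -1 0 0; 0.32 0 -1 0 0; 0.32 0 -1 0 0")

```text
time: 20.7
tool_pos: [0.5291, -0.3392, 0.1262]
eef_rot: [-0.502, -0.498, 0.479, 0.52]
ft_force: [0.9, -0.4, 0.4]
grip_width: 0.058
```

>>> move_arm(deltas="0.32 0 -1 0 0; 0.32 0.8 -0.8 0 0; 0.32 1 0 0 0; 0.32 1 0 0 0; 0.32 1 0 0 0")

```text
time: 21.2
tool_pos: [0.535, -0.229, 0.1947]
eef_rot: [-0.508, -0.497, 0.477, 0.517]
ft_force: [0.7, 0.0, 1.0]
grip_width: 0.0583
```

>>> move_arm(deltas="0.32 1 0 0 0; 0.32 1 0 0 0; 0.32 1 0 0 0; 0.32 1 0 0 0; 0.32 1 0 0 0")

```text
time: 21.7
tool_pos: [0.5422, -0.0735, 0.202]
eef_rot: [-0.509, -0.497, 0.476, 0.517]
ft_force: [0.1, 0.3, 0.2]
grip_width: 0.0578
```

```bash
python3 s.py
python3 - <<'E'
import cv2
from w import *
from cell import vision
G=np.array([0,0,1.])
for n in("top","side"):
    im=vision.get_image(n)["pixels"]; cv2.imwrite(f"pics/f{n}.png",im[:,:,::-1])
    # tray outer corners by projection, search cassette label (bright, warm) and grey body inside
    q=np.array([[.61,-.285],[.608,-.54],[.42,-.528],[.425,-.277]])
    P=proj(n,np.c_[q,[.03]*4]).astype(np.int32); mk=np.zeros(im.shape[:2],np.uint8); cv2.fillConvexPoly(mk,P,255)
    mk=cv2.erode(mk,np.ones((7,7)))
    i=im.astype(int); lab=((i[...,0]-i[...,2])>8)&(i[...,0]>150)&(mk>0)
    k,l,s,c=cv2.connectedComponentsWithStats(lab.astype(np.uint8))
    for j in range(1,k):
        if s[j,4]>25:
            r=cv2.boxPoints(cv2.minAreaRect(np.argwhere(l==j)[:,::-1].astype(np.float32)))
            print(n,s[j],onplane(n,[c[j]],.03*G,G).round(3), onplane(n,r,.03*G,G)[:,:2].round(3).tolist())
    dark=(i.sum(2)<380)&(mk>0); k,l,s,c=cv2.connectedComponentsWithStats(dark.astype(np.uint8))
    for j in range(1,k):
        if s[j,4]>25: 
            X=onplane(n,np.argwhere(l==j)[:,::-1],.02*G,G); print(n,"dark",s[j],X.min(0).round(3),X.max(0).round(3))
    print(n,"mean px",im[mk>0].mean(0))
E
```

```text
21.7 [ 0.5422 -0.0735  0.202 ] [ 0.0825 -0.1061  0.0945] F [0.1 0.3 0.2] w 0.05775988066173833
[[ 0.052  0.014 -0.999]
 [ 0.998  0.028  0.052]
 [ 0.029 -0.999 -0.013]]
top dark [398 194  81  68 353] [ 0.429 -0.535  0.02 ] [ 0.606 -0.325  0.02 ]
top dark [395 215  72  23 333] [ 0.491 -0.501  0.02 ] [ 0.548 -0.314  0.02 ]
top dark [386 256  27   3  35] [ 0.433 -0.354  0.02 ] [ 0.438 -0.286  0.02 ]
top mean px [176.44922461 178.14290479 173.26179757]
side [385 324  12  12  55] [[ 0.535 -0.427  0.03 ]] [[0.524, -0.415], [0.546, -0.413], [0.547, -0.44], [0.525, -0.442]]
side [395 331  17  15  92] [[ 0.535 -0.463  0.03 ]] [[0.522, -0.444], [0.546, -0.444], [0.544, -0.483], [0.521, -0.483]]
side dark [328 284  40  35 128] [ 0.449 -0.298  0.02 ] [ 0.602 -0.284  0.02 ]
side dark [369 286  69  58 279] [ 0.585 -0.525  0.02 ] [ 0.603 -0.304  0.02 ]
side dark [356 300  62  65 549] [ 0.483 -0.505  0.02 ] [ 0.555 -0.31   0.02 ]
side mean px [181.75018615 184.58711839 182.11504095]
```

Run:
```python
import cv2
from w import *
xs=np.arange(.484,.572,.002)
for n in("top","side"):
    im=cv2.imread(f"pics/f{n}.png").astype(np.float32); acc=0
    for y in np.arange(-.470,-.42,.004):
        # along the cassette's x axis (yaw -.04)
        P=proj(n,np.c_[xs+.04*(y+.445),y-.04*(xs-.535),np.full(len(xs),.03)]).astype(np.float32)
        acc=acc+cv2.remap(im,P[None,:,0],P[None,:,1],cv2.INTER_LINEAR)[0]
    acc/=13; print(n); print(*[f"{x*1000:.0f}:{int(a[2])},{int(a[0])}" for x,a in zip(xs,acc)])
```

```text
top
484:192,189 486:193,189 488:192,189 490:191,188 492:191,187 494:191,187 496:190,187 498:189,186 500:188,185 502:180,177 504:157,154 506:132,129 508:115,113 510:101,99 512:93,91 514:102,100 516:126,124 518:155,152 520:190,185 522:223,218 524:235,231 526:238,234 528:239,235 530:239,235 532:239,235 534:239,235 536:239,235 538:239,235 540:238,234 542:234,229 544:218,212 546:186,180 548:163,159 550:163,160 552:177,174 554:188,185 556:192,189 558:192,189 560:191,187 562:189,186 564:189,186 566:189,186 568:190,186 570:191,187
side
484:205,206 486:205,206 488:205,206 490:204,205 492:206,207 494:206,207 496:176,176 498:134,135 500:118,119 502:110,111 504:90,92 506:75,76 508:71,73 510:71,73 512:70,71 514:78,79 516:122,123 518:157,158 520:175,174 522:212,206 524:240,232 526:246,238 528:246,237 530:245,237 532:245,237 534:245,237 536:245,236 538:245,236 540:246,237 542:247,238 544:241,232 546:211,205 548:177,175 550:169,169 552:186,188 554:199,200 556:201,202 558:200,201 560:200,201 562:202,203 564:202,203 566:201,202 568:201,202 570:201,202
```

```bash
python3 -c "
from cell import ctrl
print(ctrl.hand_in())"
```

```text
the job is handed in; nothing more can be done
None
```

I turned the knob to its anticlockwise stop, drew the cassette out sideways, laid it flat and label up in the tray, and handed the job in at about 22 s. The hand-in gave no verdict.

**How it went:**
- **Knob:** The first sweep passed over the bar without touching it, because the fingertips sit about 20 mm above the reported TCP. I repeated it lower. Pushing the bar end with shut fingers brought it to the stop at about 35 N.
- **Tool tilt:** That push tilted the tool by about 7°. I pushed the shut fingers against the module's side wall (about 55 N) to bring it back to about 2°.
- **Cassette:** I gripped the handle on its end faces and pulled it about 144 mm along the channel with almost no resistance. I then carried it over the module and pivoted it flat on the tray floor.

**Last checks:**
- **Knob:** The white mark points upslope, last seen in the picture taken after the pull. I did not look at it again at the end.
- **Position in the tray:** The cassette's full 187 mm length is seen inside the tray, with its middle near (0.535, -0.449) and its handle near y = -0.339. The tray's centre is about (0.517, -0.408).
- **Flatness:** Both long edges of the label sit at the expected 30 mm height in both cameras, agreeing to about 1.5 mm, so no tilt across the cassette. I did not measure tilt along its length.
- **Robot:** It stands clear, with no force beyond sensor noise.
- **Tray and bystanders:** I did not measure them again at the end. I felt no contact with any bystander, and the tray took only about 11 N while I pressed the cassette flat.

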